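# Fit and lock the sandwich press plate

## Robot

A 6-joint arm with a two-finger parallel gripper is mounted at the origin on the work surface. World frame = base frame: x ahead of the robot, y to its left, z up, the work surface at z = 0. Lengths are in m, angles in rad, forces in N, time in s.
With the tool pointing down it reaches from about 0.35 to 0.975 m from the base axis. Payload 4.9 kg.
Tool frame: the origin (TCP) lies at the very end of the fingers, on their centre line; the grasp point (between the pads) lies ctrl.hold_point_z behind it (ctrl.hold_point_z is the distance from the TCP to the grasp point, in m); z points along the fingers, y is the line along which they close (so a half turn about z gives the same grasp; the last joint's range is limited). The gripper opens to 85 mm and grips with 20 to 120 N. Pads are 22 mm wide; open, the fingers measure 114 mm over their backs; the gripper's body (76 mm by 85 mm) begins 54 mm behind the grasp point. The pads swing forward as they close: fully open they stand 13 mm farther back than shut.
Start: joints at [1.082, 0.053, 1.613, -0, 1.476, -0.119], TCP at [0.226, 0.583, 0.231] pointing down, gripper open.
Joint ranges: [-3.01, 3.01], [-1.01, 2.22], [0.06, 2.58], [-1.02, 4.17], [0.09, 2.62], [-3.14, 3.14]. Speed limits (rad/s): [2.57, 2.57, 3.14, 3.14, 3.14, 3.14].

## Interface

Orientations are given as a rotation vector (axis times angle).
In Python, from station import ctrl gives the robot as it stands. The module is installed in compiled form; this text tells all that it offers.
- The arm moves only by the tool jog_arm, never from a script. Its argument "deltas" is a list of rows, each a list of 3 entries, a list of its own where there are three numbers: the closure, from -1 (fully open) to 1 (shut), then the shift along the world's x, y, z scaled (see below), then the turn, a rotation vector about the world's x, y, z scaled (see below). A call has 1 to 12 rows; each row is the pose to reach, as a shift and turn from the pose commanded when the call began, turning the shorter way round; what a row does not reach only later rows make up. The controller multiplies each number of a shift by 0.4 m and each number of a turn by 180 degrees. A row lasts 1/12 s, in which the tool goes at most 41.7 mm and 7.16 degrees, less where a joint would pass 70% of its speed; a pose out of reach is approached as far as the arm can. A call with a number of a shift or a turn outside -1 to 1 is refused whole. A call with a gripper value outside its range is refused whole. The fingers move at their own pace and stop on an object; "squeeze" is the grip in N (left out, the last holds). Time passes only in rows, so rows that repeat a pose let the fingers close. It gives the time, the measured TCP pose, the force, the opening and the grip force at its end, in the units of the state.
- ctrl.get_obs(): the state, without advancing time (a new reading comes with each control period).
- ctrl.get_image(name): name is "side" or "top"; returns the picture (400x640x3 uint8, red, green, blue); there is no depth.
- ctrl.get_calibration(name): a dict with "K" (3x3 intrinsics, pixels), "extrinsics" (4x4, takes a point from world to camera coordinates). Camera axes: x right, y down, z forward; pixel columns grow to the right and rows downward; lengths in m; the calibration is good to about 2 mm. A picture is of the moment at which its call begins. get_calibration takes no time and is no camera call.
- ctrl.finish_job(): hands the job in; it is judged then, once.
The state is a dict: "t": time; "q": joint angles; "dq": joint speeds; "effort": joint torques, N m; "tool_pos": TCP position; "tool_rot": TCP orientation; "contact_force": force on the tool from outside, world axes, zero at the start; "wrist_torque": the same for the moment, N m; "opening": finger opening in m; "grip_force": force on a finger pad.
Only numpy, scipy, OpenCV 4.12 (cv2) and the standard library are available. Lean on these libraries where they do the work, as an engineer would, in place of code of your own. Each camera call takes 0.05 s, during which the arm holds its last target. There are 200 camera calls.

## Task

Fit the ribbed metal plate from the cooling rack onto the open sandwich press: lower it over the two brass pins until it lies flush. With the plate in place, squeeze the red trigger fully against its black grip so that the lock bolt slides over the plate's edge, then let the trigger spring back, leaving the plate locked. Do not disturb the other things on the counter.

Things in the scene. Friction and masses are not known exactly. Their poses are not given: they have to be found in the camera images.
- press: Lavender sandwich press, fixed to the counter, opened out flat. Origin on the counter under the lower half. Its x points from the grip (x = -120 mm) over the lower half (x = -55 to 150, 200 wide in y, black deck at z = 60) to the flat-lying upper half (x = 165 to 300, 46 high). A steel guide for the lock bolt, 91 high, stands at x = -52 to -24, y = -62 to -28.
- seat (a point): Middle of the black deck, in its plane, midway between the two pins: where the centre of the plate's underside must come. Axes as the press (pins stand along y, at y = +55 and -55 mm).
- pin_a (a point): Top of one of the two equal upright brass pins: 12 mm thick, 20 high above the deck, the upper 10 tapering to 4 mm.
- pin_b (a point): Top of the other pin.
- grip_mid (a point): Middle of the fixed black grip: a round bar 20 mm thick, 184 long along the press's y, its axis 105 above the counter, carried by an arm at each end (y = +85 and -85). On the press side of the bar 50 mm are free; under it is free too, but for the bolt (y = -53 to -37, top at 85).
- trigger_pad (a point): Point to squeeze, in the middle of the outer (press -x) face of the red trigger, level with the grip and facing its middle. The trigger is a bar 12 mm thick, 22 high, 130 long, outside the grip, on an upright hinge at its +y end (75 mm from this point). Squeezed home its outer face stands 24 mm outside the grip's axis (grip and trigger together then measure 34 mm; about 47 mm at rest).
- trigger (a joint): Squeeze of the trigger in rad: 0 at rest (swung out), 0.17 fully squeezed against the grip. A spring returns it; takes about 10 N at the pad.
- bolt (a joint): Travel in m of the brass lock bolt (16 x 12 mm bar along the press's x at y = -45, underside 12.5 mm above the deck): 0 drawn back, its nose 8 mm short of the seated plate; the trigger's full squeeze pushes it to about 0.019, 11 mm over the plate. It stays where it is left, and cannot pass a plate that is not flush.
- plate: Loose aluminium plate, 140 (x) x 160 (y) x 10 mm, 0.5 kg, ribbed on top, with two 16 mm through-holes at y = +55 and -55; a half turn about z makes no difference. Origin at the centre of its underside, z up. It starts lying on the rack.
- handle (a point): Grasping point on the plate's black upright handle, 40 mm above the plate's underside: a block 16 mm thick (x), 80 long (y), from 10 to 55 mm above the underside.
- rack: Wire cooling rack in a shallow aluminium tray, fixed, 240 x 240 mm; its top is 26 mm above the counter. Origin on the counter under its centre.
- honey_jar: Amber honey jar, 62 thick, 85 high, not to be disturbed. Origin at its foot.
- milk_bottle: White milk bottle, 66 thick, 190 high, not to be disturbed. Origin at its foot.
- mug: White mug, 76 thick, 85 high, not to be disturbed. Origin at its foot.
- steel_cup: Steel cup, 70 thick, 100 high, not to be disturbed. Origin at its foot.
- lunch_box: Lunch box with blue lid, 166 x 116 x 67, not to be disturbed. Origin at its underside.
- spatula: Spatula with wooden handle, 180 long, lying, not to be disturbed.
- sauce_bottle: Green sauce bottle, 56 thick, 150 high, not to be disturbed. Origin at its foot.
- bowl: Blue bowl, 120 wide, 50 high, not to be disturbed. Origin at its foot.
Not all that is in view belongs to the job. What is shaped like the plate but orange is not meant.

How it is judged:
By the outcome, as a careful person would: the job done as asked, in the order asked, and still so for the second after the job is handed in, with the robot touching nothing.
It also fails if it takes over 58 s, if anything falls off the work surface, if the arm or the gripper's body presses on something with over 40 N, if the wrist force passes 120 N, or if a joint passes its speed limit or range.

## Working session

There is one attempt and no reset: what is moved stays moved. The work goes in short steps, Python scripts to look and compute and a tool call to move; the robot and the scene stay as the last step left them, time stands still between calls to the robot, and variables do not carry over. Pictures are saved under pics/ and viewed, at most 10 in all, crops included, and the job is handed in when it is done.

Besides the shell and the picture viewer there is one more tool, called as name(argument=value, ...), one argument or row to a line, values as JSON. jog_arm: Moves the arm, as the interface text tells. Its arguments: {"type":"object","properties":{"deltas":{"type":"array","items":{"type":"array"}},"squeeze":{"type":"number"}},"required":["deltas"]}

```bash
mkdir -p pics
cat > h.py <<'E'
import numpy as np, cv2
from station import ctrl
def shot(n,f=None):
    im=ctrl.get_image(n)
    if f: cv2.imwrite('pics/'+f,im[:,:,::-1])
    return im
def proj(n,P):
    c=ctrl.get_calibration(n); P=np.atleast_2d(P)
    p=(c['extrinsics'][:3,:3]@P.T+c['extrinsics'][:3,3:]); p=c['K']@p
    return (p[:2]/p[2]).T
def ray(n,uv):
    c=ctrl.get_calibration(n);E=np.array(c['extrinsics']);R=E[:3,:3]
    d=R.T@np.linalg.inv(c['K'])@np.array([uv[0],uv[1],1.]); return -R.T@E[:3,3],d
def onz(n,uv,z):
    o,d=ray(n,uv); return o+d*(z-o[2])/d[2]
def tri(uvt,uvs):
    o1,d1=ray('top',uvt);o2,d2=ray('side',uvs)
    s=np.linalg.lstsq(np.c_[d1,-d2],o2-o1,rcond=None)[0]
    a,b=o1+d1*s[0],o2+d2*s[1]; return (a+b)/2,np.linalg.norm(a-b)
E
python3 - <<'E'
from h import *
shot('top','t0.png');shot('side','s0.png')
for n in('top','side'):print(ctrl.get_calibration(n))
print(ctrl.get_obs(),ctrl.hold_point_z)
E
```

```text
{'K': array([[423.08251856,   0.        , 318.07107073],
       [  0.        , 423.08251856, 201.73114221],
       [  0.        ,   0.        ,   1.        ]]), 'extrinsics': array([[ 0.02207524, -0.99957853,  0.01885341, -0.04224355],
       [-0.98156353, -0.02525088, -0.18946089,  0.53493966],
       [ 0.1898571 , -0.01432342, -0.98170725,  1.49596456],
       [ 0.        ,  0.        ,  0.        ,  1.        ]])}
{'K': array([[425.51435247,   0.        , 322.2309178 ],
       [  0.        , 425.51435247, 201.85954147],
       [  0.        ,   0.        ,   1.        ]]), 'extrinsics': array([[ 0.99917828, -0.03880728, -0.01169418, -0.49897046],
       [-0.0362415 , -0.72625654, -0.68646777,  0.05648019],
       [ 0.01814698,  0.6863275 , -0.72706619,  1.62616963],
       [ 0.        ,  0.        ,  0.        ,  1.        ]])}
{'t': 0.1, 'q': array([ 1.08199345e+00,  5.33263774e-02,  1.61417786e+00, -1.52963740e-05,
        1.47602975e+00, -1.19028317e-01]), 'dq': array([ 0.00109832, -0.00137169, -0.00267273,  0.0013401 ,  0.00203935,
       -0.00062475]), 'effort': array([ 1.30021992e-03, -3.94898164e+01, -3.71366251e+01, -6.66319897e-05,
        3.89067951e-03,  1.99048799e-05]), 'tool_pos': array([0.22562336, 0.58223062, 0.2301513 ]), 'tool_rot': array([-5.77430361e-01, -3.08749274e+00,  2.91631806e-03]), 'contact_force': array([-0.51379854,  0.05029341, -0.20787994]), 'wrist_torque': array([-0.02423273,  0.00295265,  0.04040285]), 'grip_force': 0.0, 'opening': 0.0854934017256103} 0.0187
```

View pics/t0.png

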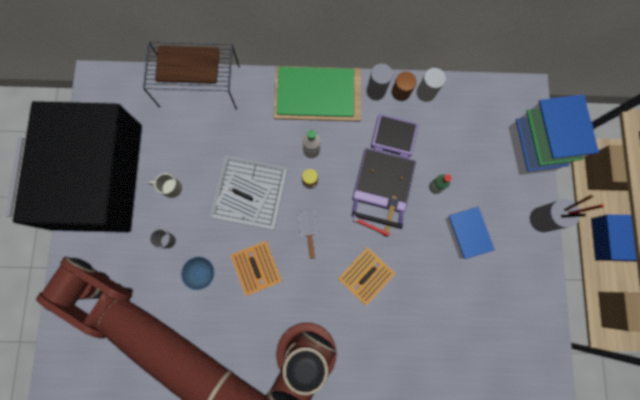

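View pics/s0.png

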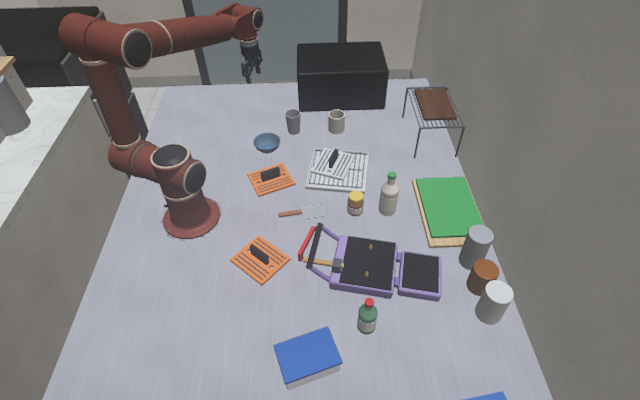

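The top view shows the press at about (385,180), its red trigger at (371,227) and the plate on the rack at (242,195). The side view shows the press at (365,265), the plate at (332,163) and the trigger at (307,242). Next I'll zoom in on both views.

Run:
```python
import cv2,numpy as np
t=cv2.imread('pics/t0.png');s=cv2.imread('pics/s0.png')
def c(im,x,y,w,h,k):return cv2.resize(im[y:y+h,x:x+w],None,fx=k,fy=k,interpolation=cv2.INTER_CUBIC)
a=c(t,340,110,80,130,5)[:600];b=c(t,205,150,90,80,4.4)
o=np.zeros((600,800,3),np.uint8);o[:a.shape[0],:400]=a[:600];o[:b.shape[0],402:402+b.shape[1]]=b[:,:398]
cv2.imwrite('pics/tc.png',o)
cv2.imwrite('pics/sc.png',c(s,290,215,160,90,5)[:, :800])
```

```text
(no output)
```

View pics/tc.png

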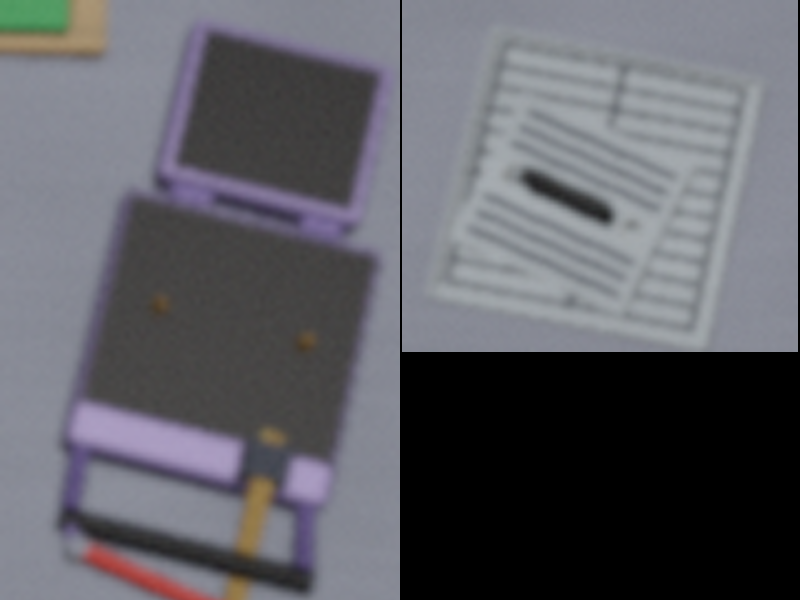

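View pics/sc.png

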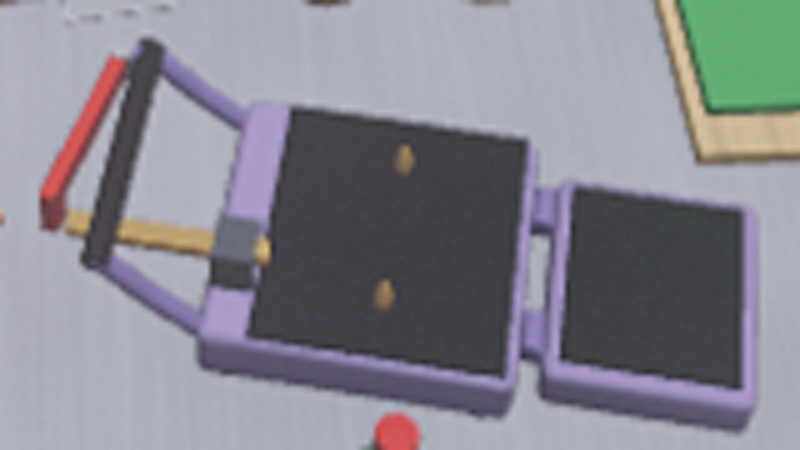

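Tops seen in the top crop: the pins are near (372,170) and (401.6,178) in full-picture pixels. The handle runs from about (324,191) to (344,198) on the crop scale. The side view puts the pins near (371,247) and (367,274). I'll measure these with colour masks.

```bash
cat > m.py <<'E'
from h import *
t=cv2.imread('pics/t0.png');s=cv2.imread('pics/s0.png')
def blob(im,box,f):
    x,y,w,h=box;c=im[y:y+h,x:x+w].astype(float);wt=f(c)
    n,l,st,ce=cv2.connectedComponentsWithStats((wt>0).astype(np.uint8));k=1+np.argmax(st[1:,4])
    vv,uu=np.nonzero(l==k);W=wt[vv,uu]
    u,v=np.average(uu,weights=W)+x,np.average(vv,weights=W)+y
    C=np.cov(np.c_[uu,vv].T,aweights=W);ev,V=np.linalg.eigh(C);return np.array([u,v]),V[:,1],2*np.sqrt(3*ev),len(vv)
brown=lambda c:np.clip(c[:,:,2]-c[:,:,0]-18,0,None)
dark=lambda c:np.clip(110-c.max(2),0,None)
red=lambda c:np.clip(c[:,:,2]-c[:,:,1]-60,0,None)
if __name__=='__main__':
    pa=blob(t,(366,164,13,13),brown);pb=blob(t,(395,171,13,13),brown)
    sa=blob(s,(364,239,13,14),brown);sb=blob(s,(360,266,13,14),brown)
    for a,b in((pa,sa),(pb,sb)):print('pin',a[0],b[0],a[3],b[3],tri(a[0],b[0]),onz('top',a[0],.072),onz('side',b[0],.070))
    ht=blob(t,(225,183,38,22),dark);hs=blob(s,(322,145,24,26),dark)
    print('handle',ht,hs,tri(ht[0],hs[0]))
    H=onz('top',ht[0],.078);e=onz('top',ht[0]+ht[1]*7,.08)-onz('top',ht[0]-ht[1]*7,.08)
    print(H,np.degrees(np.arctan2(e[1],e[0])))
    rt=blob(t,(348,212,45,26),red);rs=blob(s,(294,224,28,38),red)
    print('red',rt,rs,tri(rt[0],rs[0]))
    # plate outline corners on the top picture (z=36 mm), crop pixels
    for p in((525,105),(688,172),(625,310),(460,232)):
        print(onz('top',((p[0]-402)/4.4+205,p[1]/4.4+150),.036)[:2].round(4))
    # deck corners crop / body corners z=.06
    for p in((130,197),(376,258),(325,500),(70,440)):
        print('body',onz('top',(p[0]/5+340,p[1]/5+110),.06)[:2].round(4))
    for p in((75,520),(310,580)): print('grip',onz('top',(p[0]/5+340,p[1]/5+110),.115)[:2].round(4))
E
python3 m.py
```

```text
pin [371.65811966 170.41880342] [370.49038462 246.29567308] 12 17 (array([ 0.65491732, -0.22403648,  0.06647891]), np.float64(0.00097173509541325)) [ 0.65389991 -0.22319867  0.072     ] [ 0.65386921 -0.22685424  0.07      ]
pin [400.89655172 177.84827586] [366.4186551  273.35574837] 11 19 (array([ 0.62936946, -0.33161119,  0.06692188]), np.float64(0.0012441442664059175)) [ 0.62869573 -0.33046331  0.072     ] [ 0.62832693 -0.33382912  0.07      ]
handle (array([242.14530892, 194.29542334]), array([-0.90297288, -0.42969755]), array([ 3.58072206, 20.88392736]), 102) (array([332.65123634, 158.58769408]), array([-0.38365359,  0.92347708]), array([ 5.29903788, 17.31561349]), 101) (array([0.55448198, 0.24831776, 0.05289428]), np.float64(0.003129487891663839))
[0.55087024 0.24435334 0.078     ] 65.81188198487224
red (array([373.38992409, 227.49413389]), array([-0.91088915, -0.41265113]), array([ 2.56082682, 34.02658043]), 110) (array([305.83348734, 240.40990575]), array([-0.46353196,  0.8860802 ]), array([ 2.95264359, 31.30074153]), 115) (array([ 0.43797675, -0.22328446,  0.1105441 ]), np.float64(2.5260167363825834e-05))
[0.6364 0.2899]
[0.5819 0.1496]
[0.4633 0.1967]
[0.5256 0.3375]
body [ 0.7378 -0.2039]
body [ 0.6955 -0.3874]
body [ 0.5117 -0.3462]
body [ 0.5514 -0.1601]
grip [ 0.4832 -0.1584]
grip [ 0.4451 -0.3224]
```

The pins are 110.6 mm apart against the 110 mm given, so the seat is near (0.642, -0.278) with the press turned about -13°. The handle centre is near (0.555, 0.248), with the plate turned about -23.5°. I'll move over the plate now.

jog_arm(
  deltas=[
    [-1, [0.8225, -0.8375, 0], [0, 0, -0.513]],
    [-1, [0.8225, -0.8375, 0], [0, 0, -0.513]],
    [-1, [0.8225, -0.8375, 0], [0, 0, -0.513]],
    [-1, [0.8225, -0.8375, 0], [0, 0, -0.513]],
    [-1, [0.8225, -0.8375, 0], [0, 0, -0.513]],
    [-1, [0.8225, -0.8375, 0], [0, 0, -0.513]],
    [-1, [0.8225, -0.8375, 0], [0, 0, -0.513]],
    [-1, [0.8225, -0.8375, 0], [0, 0, -0.513]],
    [-1, [0.8225, -0.8375, 0], [0, 0, -0.513]],
    [-1, [0.8225, -0.8375, 0], [0, 0, -0.513]],
    [-1, [0.8225, -0.8375, 0], [0, 0, -0.513]],
    [-1, [0.8225, -0.8375, 0], [0, 0, -0.513]],
  ],
  squeeze=50,
)

```text
t: 1.1
tool_pos: [0.5579, 0.2433, 0.2307]
tool_rot: [2.536, 1.851, -0.001]
contact_force: [-0.0, -0.2, -0.1]
opening: 0.0855
grip_force: 0.0
```

jog_arm(
  deltas=[
    [-1, [0, 0, -0.2], [0, 0, -0.032]],
    [-1, [0, 0, -0.2], [0, 0, -0.032]],
    [-1, [0, 0, -0.2], [0, 0, -0.032]],
    [-1, [0, 0, -0.2], [0, 0, -0.032]],
    [-1, [0, 0, -0.2], [0, 0, -0.032]],
  ],
)

```text
t: 1.52
tool_pos: [0.5554, 0.2481, 0.1528]
tool_rot: [2.617, 1.737, 0.002]
contact_force: [0.4, 0.5, 0.4]
opening: 0.0857
grip_force: 0.0
```

Run:
```python
from h import *
from m import blob,dark
from scipy.spatial.transform import Rotation as R
o=ctrl.get_obs();print(o['tool_pos'],R.from_rotvec(o['tool_rot']).as_matrix().round(4),np.abs(o['dq']).max())
s0=cv2.imread('pics/s0.png')
print(onz('side',blob(s0,(322,145,24,26),dark)[0],.0585),onz('top',(242.145,194.295),.0585))
t=shot('top','t1.png');s=shot('side','s1.png')
c=lambda im,x,y:cv2.resize(im[y:y+120,x:x+120],None,fx=3.3,fy=3.3,interpolation=cv2.INTER_CUBIC)
cv2.imwrite('pics/g1.png',np.hstack([c(t,180,140),c(s,280,80)])[:,:,::-1])
```

```text
[0.55540881 0.24814601 0.15283309] [[ 3.884e-01  9.215e-01  1.400e-03]
 [ 9.215e-01 -3.884e-01  4.000e-04]
 [ 9.000e-04  1.100e-03 -1.000e+00]] 0.03833462795926042
[0.55255159 0.24123415 0.0585    ] [0.55490673 0.24764181 0.0585    ]
```

View pics/g1.png

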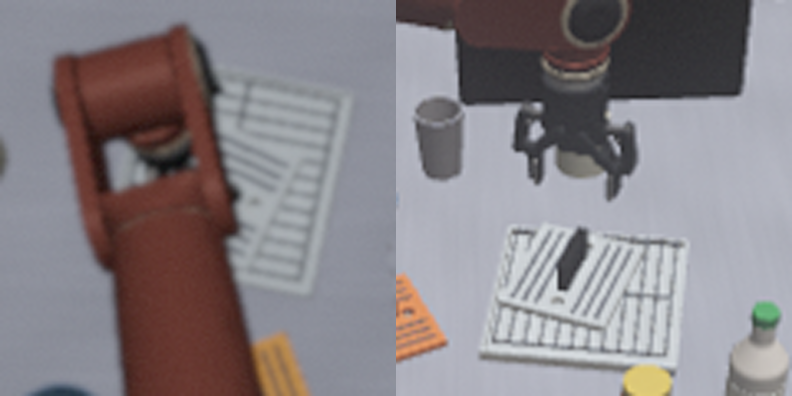

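The side view shows the open gripper above the plate, with the handle between the fingers. I'll take the mean of the two views, (0.554, 0.2445), then descend and grip.

jog_arm(
  deltas=[
    [-1, [-0.0025, -0.009, -0.06], [0, 0, -0.003]],
    [-1, [-0.0025, -0.009, -0.13], [0, 0, -0.003]],
    [-1, [-0.0025, -0.009, -0.19], [0, 0, -0.003]],
    [-1, [-0.0025, -0.009, -0.23], [0, 0, -0.003]],
    [-1, [-0.0025, -0.009, -0.2575], [0, 0, -0.003]],
    [-1, [-0.0025, -0.009, -0.2575], [0, 0, -0.003]],
    [1, [-0.0025, -0.009, -0.2575], [0, 0, -0.003]],
    [1, [-0.0025, -0.009, -0.2575], [0, 0, -0.003]],
    [1, [-0.0025, -0.009, -0.2575], [0, 0, -0.003]],
    [1, [-0.0025, -0.009, -0.2575], [0, 0, -0.003]],
    [1, [-0.0025, -0.009, -0.2575], [0, 0, -0.003]],
    [1, [-0.0025, -0.009, -0.2575], [0, 0, -0.003]],
  ],
  squeeze=60,
)

```text
t: 2.62
tool_pos: [0.5542, 0.2445, 0.0494]
tool_rot: [-2.626, -1.724, -0.001]
contact_force: [2.0, 1.5, -4.2]
opening: 0.0154
grip_force: 59.5
```

jog_arm(
  deltas=[
    [1, [0, 0, 0.03], [0, 0, 0]],
    [1, [0, 0, 0.08], [0, 0, 0]],
    [1, [0, 0, 0.15], [0, 0, 0]],
    [1, [0, 0, 0.22], [0, 0, 0]],
    [1, [0, 0, 0.29], [0, 0, 0]],
    [1, [0, 0, 0.36], [0, 0, 0]],
    [1, [0, 0, 0.43], [0, 0, 0]],
    [1, [0, 0, 0.5], [0, 0, 0]],
    [1, [0, 0, 0.53], [0, 0, 0]],
    [1, [0, 0, 0.53], [0, 0, 0]],
  ],
)

```text
t: 3.45
tool_pos: [0.5552, 0.2445, 0.2641]
tool_rot: [2.625, 1.723, 0.009]
contact_force: [-0.1, -0.1, -6.1]
opening: 0.0153
grip_force: 59.7
```

Run:
```python
from h import *
from scipy.spatial.transform import Rotation as R
o=ctrl.get_obs();M=R.from_rotvec(o['tool_rot']).as_matrix();print(o['tool_pos'],M.round(3),o['contact_force'],o['wrist_torque'],o['opening'])
s=shot('side','s2.png')
p=proj('side',o['tool_pos'])[0];print(p)
x,y=int(p[0])-65,int(p[1])-55
print(x,y);cv2.imwrite('pics/g2.png',cv2.resize(s[y:y+100,x:x+130],None,fx=6,fy=6,interpolation=cv2.INTER_CUBIC)[:,:,::-1])
```

```text
[0.55521124 0.24449581 0.26412861] [[ 0.398  0.918  0.006]
 [ 0.918 -0.398  0.002]
 [ 0.004  0.005 -1.   ]] [-0.11862749 -0.14182771 -6.05498321] [ 0.02492648 -0.06005726  0.04756124] 0.015306633741633295
[333.63620434 116.72449442]
268 61
```

View pics/g2.png

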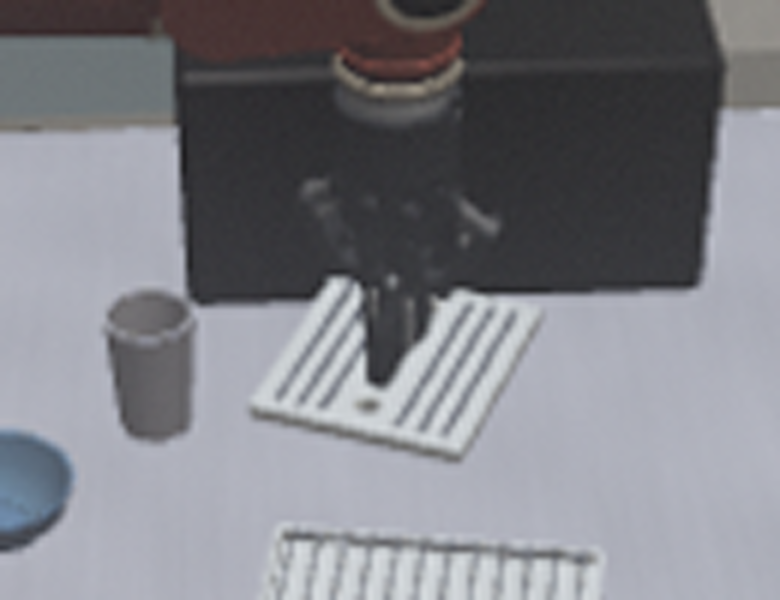

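The plate hangs level in the gripper, with its hole near (330,128) in the full side view. I'll carry it over the press.

jog_arm(
  deltas=[
    [1, [0.006, -0.035, 0], [0, 0, 0.005]],
    [1, [0.017, -0.1, 0], [0, 0, 0.012]],
    [1, [0.029, -0.175, 0], [0, 0, 0.02]],
    [1, [0.042, -0.25, 0], [0, 0, 0.03]],
    [1, [0.055, -0.325, 0], [0, 0, 0.035]],
    [1, [0.067, -0.4, 0], [0, 0, 0.04]],
    [1, [0.08, -0.475, 0], [0, 0, 0.045]],
    [1, [0.093, -0.55, 0], [0, 0, 0.05]],
    [1, [0.105, -0.625, 0], [0, 0, 0.055]],
    [1, [0.118, -0.7, 0], [0, 0, 0.057]],
    [1, [0.13, -0.775, 0], [0, 0, 0.057]],
    [1, [0.143, -0.85, 0], [0, 0, 0.057]],
  ],
)

```text
t: 4.5
tool_pos: [0.6094, -0.0969, 0.2558]
tool_rot: [-2.457, -1.948, 0.006]
contact_force: [-0.8, 0.8, -5.5]
opening: 0.015
grip_force: 59.5
```

jog_arm(
  deltas=[
    [1, [0.013, -0.075, 0], [0, 0, 0]],
    [1, [0.027, -0.15, 0], [0, 0, 0]],
    [1, [0.04, -0.22, -0.02], [0, 0, 0]],
    [1, [0.053, -0.29, -0.06]],
    [1, [0.062, -0.35, -0.12], [0, 0, 0]],
    [1, [0.07, -0.4, -0.18], [0, 0, 0]],
    [1, [0.077, -0.456, -0.24], [0, 0, 0]],
    [1, [0.077, -0.456, -0.28], [0, 0, 0]],
    [1, [0.077, -0.456, -0.28], [0, 0, 0]],
    [1, [0.077, -0.456, -0.28], [0, 0, 0]],
  ],
)

```text
schema error: expected 3 entries
```

jog_arm(
  deltas=[
    [1, [0.013, -0.075, 0], [0, 0, 0]],
    [1, [0.027, -0.15, 0], [0, 0, 0]],
    [1, [0.04, -0.22, -0.02], [0, 0, 0]],
    [1, [0.053, -0.29, -0.06], [0, 0, 0]],
    [1, [0.062, -0.35, -0.12], [0, 0, 0]],
    [1, [0.07, -0.4, -0.18], [0, 0, 0]],
    [1, [0.077, -0.456, -0.24], [0, 0, 0]],
    [1, [0.077, -0.456, -0.28], [0, 0, 0]],
    [1, [0.077, -0.456, -0.28], [0, 0, 0]],
    [1, [0.077, -0.456, -0.28], [0, 0, 0]],
  ],
)

```text
t: 5.33
tool_pos: [0.6393, -0.2768, 0.143]
tool_rot: [-2.455, -1.946, 0.005]
contact_force: [-0.1, -0.3, -5.4]
opening: 0.0149
grip_force: 59.8
```

Run:
```python
from h import *
from scipy.spatial.transform import Rotation as R
o=ctrl.get_obs();M=R.from_rotvec(o['tool_rot']).as_matrix();print(o['tool_pos'],M.round(3),np.degrees(np.arctan2(M[1,1],M[0,1])),np.abs(o['dq']).max())
s=shot('side','s3.png');t=shot('top','t3.png')
print('sauce',onz('top',(447,178),.15))
for n in('side','top'):
    p=proj(n,o['tool_pos'])[0];print(n,p)
p=proj('side',o['tool_pos'])[0]
x,y=int(p[0])-65,int(p[1])-40
print(x,y);cv2.imwrite('pics/g3.png',cv2.resize(s[y:y+100,x:x+130],None,fx=6,fy=6,interpolation=cv2.INTER_CUBIC)[:,:,::-1])
```

```text
[ 0.63928408 -0.27684783  0.14300306] [[ 0.228  0.974 -0.008]
 [ 0.974 -0.228  0.005]
 [ 0.003 -0.009 -1.   ]] -13.193185091601686 0.05601704744373682
sauce [ 0.61234692 -0.47459915  0.15      ]
side [369.36771557 244.98986827]
top [389.86379956 169.5450062 ]
304 204
```

View pics/g3.png

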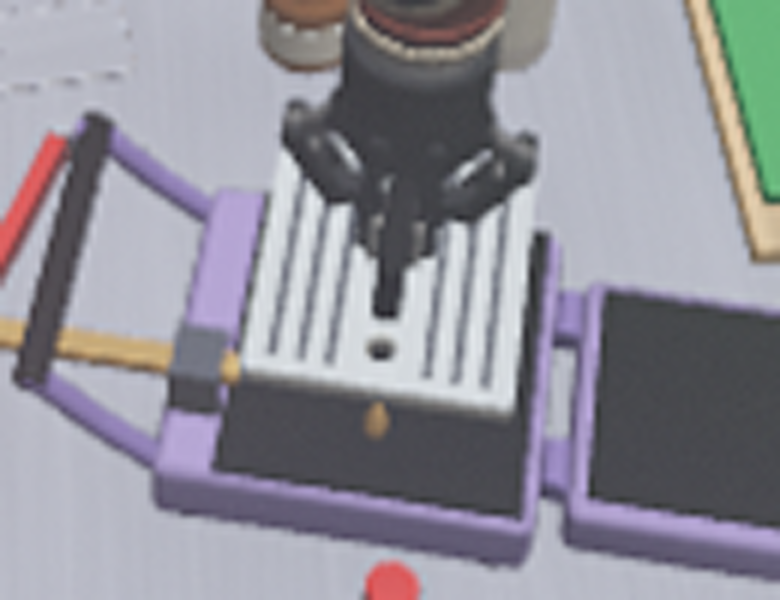

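The side view shows the plate level above the deck. The hole is near (367,261.6) and the front pin is just below it, near (366.5,274). I'll measure the offset between them within this one view, so that the calibration bias cancels.

Run:
```python
from h import *
from m import blob,brown
s=cv2.imread('pics/s3.png')[:,:,::-1][:,:,::-1]
s0=cv2.imread('pics/s0.png')
o=ctrl.get_obs();T=o['tool_pos']
hole=blob(s,(360,256,15,11),lambda c:np.clip(150-c.max(2),0,None));print(hole)
ax=np.array([.2282,.9736]);ex=np.array([.9736,-.2282])
P=onz('side',hole[0],T[2]-.0234+.010)
d=P[:2]-T[:2];print('hole',P,'along handle',d@ax,'across',d@ex)
# the same view, pins before and now (mid-height of silhouette ~.071)
for im,b in((s0,(364,239,13,14)),(s0,(360,266,13,14)),(s,(360,267,13,14))):
    r=blob(im,b,brown);print('pin',r[0],onz('side',r[0],.069),onz('side',r[0],.071))
# plate front corners, crop px
for p in((243,374),(512,408)):
    Q=onz('side',((p[0]+.5)/6-.5+304,(p[1]+.5)/6-.5+204),T[2]-.0234+.010)[:2]-T[:2];print('corner',Q@ax,Q@ex)
v=s[268:280,360:374].astype(int);print((v[:,:,2]-v[:,:,0]))
```

```text
(array([366.97431507, 262.13869863]), array([-0.9996445,  0.0266623]), array([2.76124752, 3.31740637]), 11)
hole [ 0.62563992 -0.33614658  0.13478404] along handle -0.0607337013531641 across -0.0025027074737457274
pin [370.49038462 246.29567308] [ 0.65402879 -0.22609671  0.069     ] [ 0.65370962 -0.22761177  0.071     ]
pin [366.4186551  273.35574837] [ 0.62846422 -0.333165    0.069     ] [ 0.62818965 -0.33449324  0.071     ]
pin [366.41151386 273.38379531] [ 0.62842979 -0.3332698   0.069     ] [ 0.62815527 -0.33459786  0.071     ]
corner -0.08738534294309258 -0.0695114069229102
corner -0.08308892764607727 0.06664660985741676
[[  0  -3  -5  -5  -7  -7  -7  -8  -8  -8  -9 -11 -10 -10]
 [ -1  -1   1   0   2   0   0  -3  -5  -5  -7  -7  -7  -8]
 [ -5  -4  -3  -4  -4  -3  -3  -4   0   1   1   3   1  -1]
 [ -6  -6  -7  -6  -8   0  33  44  -8  -5  -4  -1  -2  -1]
 [ -6  -6  -7  -7  -4  24  56  62  12  -9  -8  -6  -5  -5]
 [ -6  -6  -6  -8   4  38  57  63  33  -9  -7  -6  -5  -6]
 [ -7  -7  -5  -9   6  41  52  57  35  -9  -7  -7  -6  -7]
 [ -6  -7  -7  -8   5  39  50  50  20  -9  -8  -5  -6  -7]
 [ -6  -6  -7  -8  -3  17  30  27  -2  -9  -7  -7  -7  -7]
 [ -6  -6  -7  -7  -7  -2   2   0  -8  -8  -7  -7  -6  -7]
 [ -7  -7  -7  -7  -8  -8  -9  -7  -8  -7  -7  -7  -7  -7]
 [ -6  -7  -6  -6  -7  -6  -7  -8  -7  -6  -7  -7  -6  -7]]
```

```bash
cat > k.py <<'E'
from h import *
from m import blob,brown
from scipy.spatial.transform import Rotation as R
o=ctrl.get_obs();T=o['tool_pos'];M=R.from_rotvec(o['tool_rot']).as_matrix()
s=shot('side','s4.png')[:,:,::-1]
ex=M[:2,1]/np.linalg.norm(M[:2,1]);ax=np.array([-ex[1],ex[0]])
print(T,M[:,2],np.degrees(np.arctan2(ex[1],ex[0])),np.abs(o['dq']).max())
zt=T[2]-.0234+.010
g=proj('side',np.r_[T[:2]-.058*ax,zt])[0].round().astype(int)
hole=blob(s,(g[0]-6,g[1]-5,13,11),lambda c:np.clip(150-c.max(2),0,None));print(hole)
P=onz('side',hole[0],zt);d=P[:2]-T[:2];print('hole',P,'along',d@ax,'across',d@ex)
B=onz('side',(366.415,273.37),.067);A=onz('side',(370.49,246.296),.067)
print('pins',A,B,'seat',(A+B)/2,'hole-pin',P-B)
E
python3 k.py
```

```text
[ 0.64193644 -0.27758574  0.14818404] [-2.53347211e-04  3.52587402e-04 -9.99999906e-01] -13.129867895012682 0.029622725152538044
(array([368.0866426 , 261.23465704]), array([-0.9997824 ,  0.02086011]), array([2.70188686, 3.33396663]), 12)
hole [ 0.62943311 -0.33294275  0.13478404] along -0.05675010170879373 across 0.00039837625086114136
pins [ 0.65434652 -0.22458296  0.067     ] [ 0.62872118 -0.33189009  0.067     ] seat [ 0.64153385 -0.27823653  0.067     ] hole-pin [ 0.00071193 -0.00105266  0.06778404]
```

The hole and pin agree to about 1 mm. I'll trim that small offset and lower the plate onto the pin tips.

jog_arm(
  deltas=[
    [1, [-0.001, 0.0015, -0.02], [0, 0, -0.0017]],
    [1, [-0.001, 0.0015, -0.05], [0, 0, -0.0017]],
    [1, [-0.001, 0.0015, -0.08], [0, 0, -0.0017]],
    [1, [-0.001, 0.0015, -0.1], [0, 0, -0.0017]],
    [1, [-0.001, 0.0015, -0.11], [0, 0, -0.0017]],
    [1, [-0.001, 0.0015, -0.12], [0, 0, -0.0017]],
    [1, [-0.001, 0.0015, -0.13], [0, 0, -0.0017]],
    [1, [-0.001, 0.0015, -0.1325], [0, 0, -0.0017]],
    [1, [-0.001, 0.0015, -0.1325], [0, 0, -0.0017]],
  ],
)

```text
t: 6.23
tool_pos: [0.6415, -0.2777, 0.0951]
tool_rot: [-2.467, -1.945, 0.0]
contact_force: [0.3, -0.5, -6.4]
opening: 0.0154
grip_force: 59.8
```

jog_arm(
  deltas=[
    [1, [0, 0, -0.006], [0, 0, 0]],
    [1, [0, 0, -0.012], [0, 0, 0]],
    [1, [0, 0, -0.018], [0, 0, 0]],
    [1, [0, 0, -0.022], [0, 0, 0]],
    [1, [0, 0, -0.026], [0, 0, 0]],
    [1, [0, 0, -0.029], [0, 0, 0]],
    [1, [0, 0, -0.03], [0, 0, 0]],
    [1, [0, 0, -0.03], [0, 0, 0]],
  ],
)

```text
t: 6.9
tool_pos: [0.6415, -0.2777, 0.0834]
tool_rot: [-2.467, -1.945, -0.0]
contact_force: [0.4, 0.4, -6.1]
opening: 0.0153
grip_force: 60.1
```

jog_arm(
  deltas=[
    [1, [0, 0, -0.0025], [0, 0, 0]],
    [1, [0, 0, -0.004], [0, 0, 0]],
    [1, [0, 0, -0.005], [0, 0, 0]],
    [1, [0, 0, -0.005], [0, 0, 0]],
  ],
)

```text
t: 7.23
tool_pos: [0.6416, -0.2777, 0.0833]
tool_rot: [2.467, 1.946, -0.0]
contact_force: [-4.8, 3.1, 2.7]
opening: 0.0152
grip_force: 61.3
```

jog_arm(
  deltas=[
    [-1, [0, 0, 0], [0, 0, 0]],
    [-1, [0, 0, 0], [0, 0, 0]],
    [-1, [0, 0, 0], [0, 0, 0]],
    [-1, [0, 0, 0], [0, 0, 0]],
    [-1, [0, 0, 0], [0, 0, 0]],
    [-1, [0, 0, 0.05], [0, 0, 0]],
    [-1, [0, 0, 0.12], [0, 0, 0]],
    [-1, [0, 0, 0.2], [0, 0, 0]],
    [-1, [0, 0, 0.28], [0, 0, 0]],
    [-1, [0, 0, 0.33], [0, 0, 0]],
    [-1, [0, 0, 0.33], [0, 0, 0]],
  ],
)

```text
t: 8.15
tool_pos: [0.6443, -0.2792, 0.2211]
tool_rot: [2.458, 1.939, 0.007]
contact_force: [0.7, 0.4, 1.8]
opening: 0.0853
grip_force: 0.0
```

Run:
```python
from h import *
o=ctrl.get_obs();print(o['tool_pos'],o['contact_force'],o['opening'])
s=shot('side','s5.png');x,y=295,215
cv2.imwrite('pics/g5.png',cv2.resize(s[y:y+92,x:x+130],None,fx=6,fy=6,interpolation=cv2.INTER_CUBIC)[:,:,::-1])
```

```text
[ 0.64434971 -0.27924673  0.22114304] [0.68301213 0.37213943 1.81646412] 0.08533120455789286
```

View pics/g5.png

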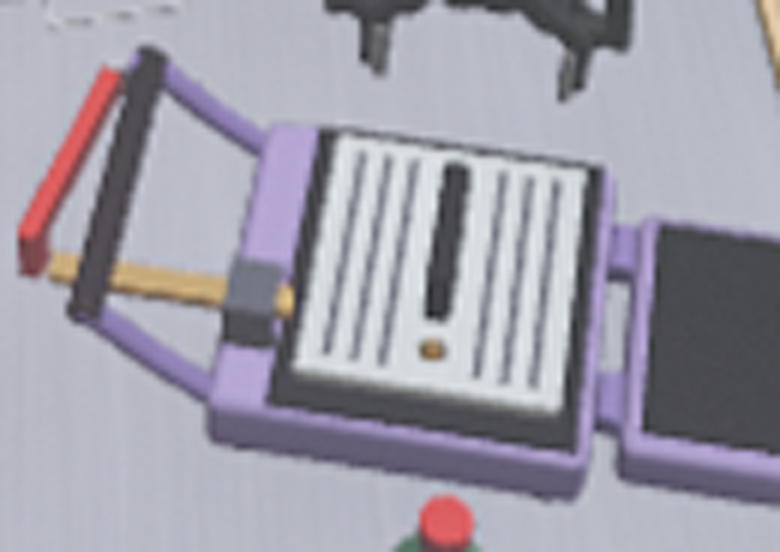

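The plate lies on the deck with the pin showing through the hole at (432,349) in the crop. I'll check flushness from the plate corners and measure the grip.

Run:
```python
from h import *
from m import blob
t=cv2.imread('pics/t0.png');s0=cv2.imread('pics/s0.png');s=cv2.imread('pics/s5.png')
# plate outline now: white mask, min-area rect of rays at z=.07
w=((s.min(2)>150)&(s.max(2).astype(int)-s.min(2)<30)).astype(np.uint8);w[:235]=0;w[290:]=0;w[:,:340]=0;w[:,396:]=0
w=cv2.morphologyEx(w,cv2.MORPH_CLOSE,np.ones((5,5)))
c=max(cv2.findContours(w,0,2)[0],key=cv2.contourArea)[:,0]
for z in(.07,.075):
    P=np.array([onz('side',p,z)[:2] for p in c],np.float32);print('plate',z,cv2.minAreaRect(P*1000))
dark=lambda c:np.clip(75-c.max(2),0,None)
gt=blob(t,(350,210,56,22),dark);gs=blob(s0,(303,218,24,52),dark)
print(gt,gs,tri(gt[0],gs[0]))
for n,g in(('top',gt),('side',gs)):
    d=g[1]*g[2][1]/2;a,b=onz(n,g[0]-d,.105),onz(n,g[0]+d,.105)
    print(n,onz(n,g[0],.105),'len',np.linalg.norm(a-b),'ang',np.degrees(np.arctan2((a-b)[1],(a-b)[0])))
```

```text
plate 0.07 ((644.537109375, -274.03277587890625), (192.50363159179688, 189.07427978515625), 87.23514556884766)
plate 0.075 ((643.7799682617188, -277.6143798828125), (191.6631622314453, 188.24879455566406), 87.2351303100586)
(array([378.67066731, 220.50096015]), array([-0.9679922 , -0.25098029]), array([ 3.32590968, 47.54400601]), 194) (array([312.45879733, 250.46770601]), array([-0.25960834,  0.96571399]), array([ 6.04077867, 35.56897009]), 115) (array([ 0.46257365, -0.24634252,  0.08657687]), np.float64(0.008211265239425324))
top [ 0.46387202 -0.24274653  0.105     ] len 0.1661461650270648 ang -103.31720303064199
side [ 0.45877098 -0.26125293  0.105     ] len 0.14086364536276702 ang 76.39877856671802
```

The top and side views put the grip axis on the same line within 1 mm. The squeeze centre is near (0.458, -0.234). I'll move above it.

jog_arm(
  deltas=[
    [-1, [-0.08, 0.02, 0], [0, 0, 0]],
    [-1, [-0.17, 0.04, 0], [0, 0, 0]],
    [-1, [-0.26, 0.06, 0], [0, 0, 0]],
    [-1, [-0.35, 0.082, 0], [0, 0, 0]],
    [-1, [-0.42, 0.1, 0], [0, 0, 0]],
    [-1, [-0.458, 0.108, 0], [0, 0, 0]],
    [-1, [-0.458, 0.108, 0], [0, 0, 0]],
    [-1, [-0.458, 0.108, 0], [0, 0, 0]],
  ],
)

```text
t: 8.87
tool_pos: [0.4577, -0.2341, 0.212]
tool_rot: [-2.466, -1.944, 0.0]
contact_force: [0.0, 0.2, -0.3]
opening: 0.0855
grip_force: 0.0
```

Run:
```python
from h import *
from scipy.spatial.transform import Rotation as R
o=ctrl.get_obs();M=R.from_rotvec(o['tool_rot']).as_matrix();print(o['tool_pos'],M[:,1],M[:,2])
for p in((336,130),(605,172),(560,412),(293,372)):
    print('corner',[onz('side',((p[0]+.5)/6-.5+295,(p[1]+.5)/6-.5+215),z)[:2].round(4) for z in(.07,)])
s=shot('side','s6.png');x,y=265,160
cv2.imwrite('pics/g6.png',cv2.resize(s[y:y+120,x:x+140],None,fx=5,fy=5,interpolation=cv2.INTER_CUBIC)[:,:,::-1])
```

```text
[ 0.45766752 -0.2341383   0.21196483] [ 0.97230651 -0.23370708 -0.00102303] [-8.38474042e-04  8.89040263e-04 -9.99999253e-01]
corner [array([ 0.5907, -0.1806])]
corner [array([ 0.7394, -0.218 ])]
corner [array([ 0.6914, -0.3736])]
corner [array([ 0.5542, -0.3425])]
```

View pics/g6.png

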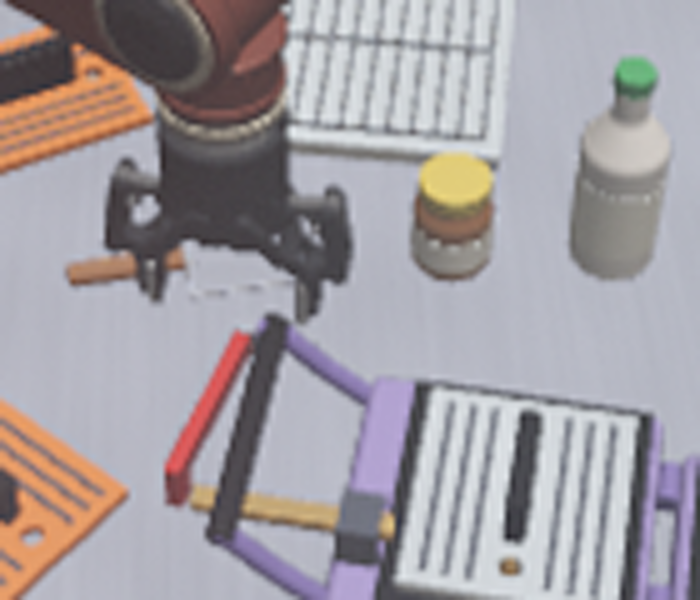

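The side view shows the gripper above the grip and trigger, fully open. I'll descend astride them.

jog_arm(
  deltas=[
    [-1, [0, 0, -0.05], [0, 0, 0]],
    [-1, [0, 0, -0.12], [0, 0, 0]],
    [-1, [0, 0, -0.17], [0, 0, 0]],
    [-1, [0, 0, -0.21], [0, 0, 0]],
    [-1, [0, 0, -0.25], [0, 0, 0]],
    [-1, [0, 0, -0.28], [0, 0, 0]],
    [-1, [0, 0, -0.3], [0, 0, 0]],
    [-1, [0, 0, -0.314], [0, 0, 0]],
    [-1, [0, 0, -0.314], [0, 0, 0]],
    [-1, [0, 0, -0.314], [0, 0, 0]],
  ],
)

```text
t: 9.75
tool_pos: [0.4587, -0.2347, 0.088]
tool_rot: [2.466, 1.945, 0.0]
contact_force: [-0.3, 0.0, -0.4]
opening: 0.0851
grip_force: 0.0
```

No contact on the way down. Closing gently.

jog_arm(
  deltas=[
    [1, [0, 0, 0], [0, 0, 0]],
    [1, [0, 0, 0], [0, 0, 0]],
    [1, [0, 0, 0], [0, 0, 0]],
    [1, [0, 0, 0], [0, 0, 0]],
    [1, [0, 0, 0], [0, 0, 0]],
    [1, [0, 0, 0], [0, 0, 0]],
    [1, [0, 0, 0], [0, 0, 0]],
    [1, [0, 0, 0], [0, 0, 0]],
  ],
  squeeze=40,
)

```text
t: 10.42
tool_pos: [0.4592, -0.2351, 0.089]
tool_rot: [2.464, 1.945, 0.001]
contact_force: [0.7, -0.4, 5.8]
opening: 0.0323
grip_force: 43.1
```

The opening is about 33 mm, which matches full squeeze. A slightly firmer hold will confirm it.

jog_arm(
  deltas=[
    [1, [0, 0, 0], [0, 0, 0]],
    [1, [0, 0, 0], [0, 0, 0]],
    [1, [0, 0, 0], [0, 0, 0]],
    [1, [0, 0, 0], [0, 0, 0]],
  ],
  squeeze=70,
)

```text
t: 10.75
tool_pos: [0.4596, -0.2352, 0.0892]
tool_rot: [2.463, 1.945, 0.002]
contact_force: [2.2, -0.9, 5.9]
opening: 0.0302
grip_force: 70.9
```

jog_arm(
  deltas=[
    [-1, [0, 0, 0], [0, 0, 0]],
    [-1, [0, 0, 0], [0, 0, 0]],
    [-1, [0, 0, 0], [0, 0, 0]],
    [-1, [0, 0, 0], [0, 0, 0]],
    [-1, [0, 0, 0], [0, 0, 0]],
    [-1, [0, 0, 0], [0, 0, 0]],
    [-1, [0, 0, 0], [0, 0, 0]],
    [-1, [0, 0, 0], [0, 0, 0]],
  ],
)

```text
t: 11.42
tool_pos: [0.4584, -0.2346, 0.0878]
tool_rot: [2.467, 1.945, 0.0]
contact_force: [0.6, 0.3, 0.1]
opening: 0.0853
grip_force: 0.0
```

jog_arm(
  deltas=[
    [-1, [0, 0, 0.03], [0, 0, 0]],
    [-1, [0, 0, 0.08], [0, 0, 0]],
    [-1, [0, 0, 0.15], [0, 0, 0]],
    [-1, [0, 0, 0.23], [0, 0, 0]],
    [-1, [0, 0, 0.31], [0, 0, 0]],
    [-1, [0, 0, 0.38], [0, 0, 0]],
    [-1, [0, 0, 0.4], [0, 0, 0]],
    [-1, [0, 0, 0.4], [0, 0, 0]],
    [-1, [0, 0, 0.4], [0, 0, 0]],
  ],
)

```text
t: 12.17
tool_pos: [0.4582, -0.2344, 0.2478]
tool_rot: [2.466, 1.945, 0.0]
contact_force: [-0.1, 0.2, 0.4]
opening: 0.0851
grip_force: 0.0
```

Run:
```python
from h import *
s=shot('side','s7.png');a=cv2.imread('pics/s5.png')[:,:,::-1]
c=lambda im:cv2.resize(im[225:285,295:395],None,fx=4,fy=4,interpolation=cv2.INTER_CUBIC)
w=cv2.resize(s[80:320,240:480],(400,400))
o=np.hstack([np.vstack([c(a),c(s)]),np.vstack([w,np.zeros((80,400,3),np.uint8)])])
cv2.imwrite('pics/g7.png',o[:,:,::-1])
```

```text
(no output)
```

View pics/g7.png

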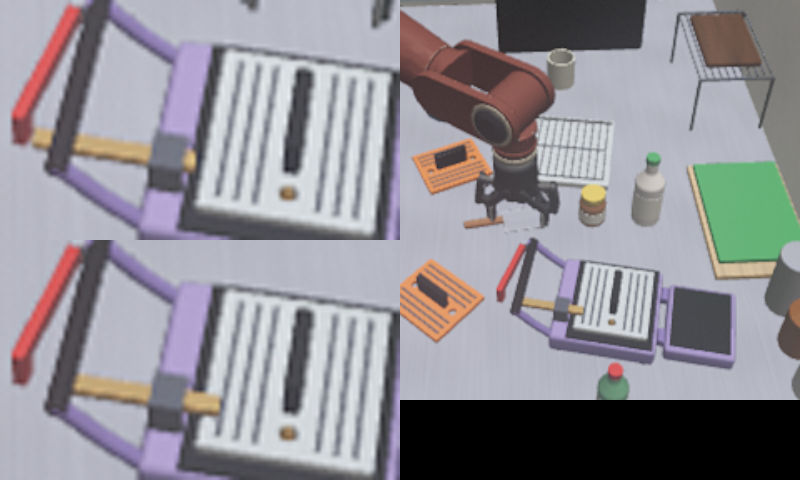

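The bolt nose has moved from (195,160) to (220,164 in the lower crop), about 19 mm, and now lies over the plate's edge. The trigger is swung out again and the other objects haven't moved, so I'm handing the job in.

```bash
python3 -c "
from station import ctrl
print(ctrl.finish_job())"
```

```text
the job is handed in; nothing more can be done
None
```

The plate sits on the two pins, apparently flush, with the lock bolt about 19 mm forward over its edge and the trigger sprung back; I handed the job in after about 12 s on the robot's clock, but no verdict was returned.

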